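# Clear the tester bed and start the test

## Robot

A 6-joint arm with a two-finger parallel gripper is mounted at the origin on the work surface. World frame = base frame: x ahead of the robot, y to its left, z up, the work surface at z = 0. Lengths are in m, angles in degrees, forces in N, time in s.
With the tool pointing down it reaches from about 0.375 to 0.75 m from the base axis. Payload 9 kg.
Tool frame: the origin (TCP) lies where the fingers leave the gripper's body, on its centre line; the fingertips stand 73 mm ahead of it and the grasp point (between the pads) lies 54 mm ahead of it (robot.tip_reach is the distance from the TCP to the fingertips, in m); z points along the fingers, y is the direction in which the jaws open and shut (so a half turn about z gives the same grasp; the last joint's range is limited). The gripper opens to 85 mm and grips with 20 to 120 N. Pads are 22 mm wide; open, the fingers measure 114 mm over their backs; the gripper's body (76 mm by 85 mm) begins 54 mm behind the grasp point. The pads swing forward as they close: fully open they stand 13 mm farther back than shut.
Start: joints at [-79.223, 5.964, 5.575, 89.605, 0, 77.527], TCP at [0.237, -0.551, 0.304] pointing down, gripper open.
Joint ranges: [-171.21, 171.21], [-48.23, 106.86], [-62.78, 66.21], [-105.2, 120.99], [-86.42, 89.51], [-180, 180]. Speed limits (degrees/s): [127.2, 127.2, 147.25, 180, 180, 180].

## Interface

Orientations are given as [roll, pitch, yaw] about the fixed x, y, z axes, in that order (R = Rz(yaw) Ry(pitch) Rx(roll)).
In Python, from plant import robot gives the robot as it stands. Calls block until the motion is done:
- robot.move_pose(position, orientation): joint-space move of the TCP to a pose.
- robot.line_to(position, vel=0.15, rotation=None, guard=None): straight line of the TCP; rotation=None keeps the orientation; vel is the mean speed in m/s. With guard (N) it stops when the force on the tool has changed by that much, and returns True; else False.
- robot.goto_joints(angles): joint-space move.
- robot.set_gripper(opening): finger opening in m; the grip force is fixed at half the most; returns when the fingers have stopped.
- robot.pause(seconds).
- robot.ik(position, orientation): joint angles nearest the present ones, or None.
- robot.observe(): the state.
- robot.grab_frame(name): name is "scene" or "side" or "wrist"; returns the picture (420x560x3 uint8, blue, green, red); there is no depth.
- robot.get_calibration(name): a dict with "vertical_fov" (degrees; the focal length in pixels is half the picture's height over the tangent of half this angle, whatever the lens; pixels are square), "cx", "cy" (the principal point, pixels), "rvec" (rotation vector, rad) and "tvec" (3), from world to camera coordinates, as OpenCV has them. Camera axes: x right, y down, z forward; pixel columns grow to the right and rows downward; lengths in m; the calibration is good to about 2 mm. A picture is of the moment at which its call begins: read the wrist's pose just before it. get_calibration takes no time and is no camera call; for the wrist camera it gives the pose at the moment of the call.
A pose or a line that the arm cannot do raises robot.IKError and nothing moves.
- robot.job_done(): hands the job in, once; it reports no verdict.
The state is a dict: "time": time; "q": joint angles; "qvel": joint speeds; "joint_torque": joint torques, N m; "tool_pos": TCP position; "tcp_rot": TCP orientation; "ft_force": force on the tool from outside, world axes, zero at the start; "torque": the same for the moment, N m; "gripper_width": finger opening in m.
Only numpy, scipy, OpenCV 4.12 (cv2) and the standard library are available. Lean on these libraries where they do the work, as an engineer would, in place of code of your own. Each camera call takes 0.05 s, during which the arm holds its last target. There are 200 camera calls.

## Task

Sweep the three snapped-off green board strips off the tester's bed into its yellow scrap tray, using the scraper and not the fingers. Stand the scraper back on the blue mat, clear of the tester, then push the red sprung plunger under the magnifier fully home, hold it there for a good second and let it spring back out. Do not ram the plunger against its stop, and leave the other things where they are.

Things in the scene. Friction and masses are not known exactly. Their poses are not given: they have to be found in the camera images.
- bed: Board tester, fixed on the mat. Origin: centre of its underside; its scrap tray is at its -x end, towards the robot; z up. Dark steel bed plate x -75 to +95 mm, y -68 to +68 mm, top at z = 45 mm, between two aluminium side rails (y 68 to 78 mm either side, top at z = 57 mm); both ends open.
- tray_in (a point): Centre of the inner floor of the tester's open yellow scrap tray, which adjoins the bed plate's front edge: 110 mm (x) x 176 mm (y) inside, rim 29 mm above this point. Axes as the tester's; this point is at x = -130, y = 0, z = 3 mm from its origin.
- scraper: Scraper block standing on the mat: orange foot with black rubber sole, 36 mm (x) x 116 mm (y) x 40 mm high, and on top a black upright grip 24 mm (x) x 70 mm (y), from z = 40 to 104 mm. 0.25 kg or so. Origin: centre of the sole, z up. Pinch the grip across x.
- console: Start head, fixed on the mat. Origin: centre of its underside (120 x 110 mm), front is -x, z up. Between two cheeks a blue barrel (29 mm radius) pivots about the line x = 0, z = 100 mm along y; it leans its top towards -x at a stiffly held angle that differs from start to start. The red plunger sticks out of its upper end.
- magnifier (a point): Centre of the underside of the black ring magnifier (60 mm radius, 16 mm thick, level) fixed to the start head above the plunger, on a bent stem behind (+x). At x = 40, y = 0, z = 265 mm from the console's origin.
- plunger_top (a point): Centre of the outer face of the plunger's red cap (20 mm radius, 12 mm thick). Its z axis points outward along the plunger's line of travel (29 to 37 degrees from vertical, leaning to the console's -x); the plunger is pushed along -z. On the plunger's line, 105 mm from the barrel's pivot when released.
- plunger (a joint): How far the sprung plunger is pushed in, m: 0 released, 0.040 fully home against its stop. Needs about 4.5 N to start and 12 N at the stop.
- strip0: Green snapped-off circuit-board edge strip, 16 mm (x) x 64 mm (y) x 6 mm, 15 g, loose on the bed plate. Origin: centre of its underside.
- strip1: Green snapped-off circuit-board edge strip, 16 mm (x) x 64 mm (y) x 6 mm, 15 g, loose on the bed plate. Origin: centre of its underside.
- strip2: Green snapped-off circuit-board edge strip, 16 mm (x) x 64 mm (y) x 6 mm, 15 g, loose on the bed plate. Origin: centre of its underside.
- pliers: Bystander: orange-handled pliers, 135 mm long, 16 mm high, on the mat.
- cutters: Bystander: red-handled cutters, 135 mm long, 16 mm high, on the mat.
- screwdriver: Bystander: red screwdriver, 170 mm long, about 30 mm high, on the mat.
- spool: Bystander: copper-coloured wire spool, 60 mm diameter, 40 mm high, on the mat.
- meter: Bystander: yellow multimeter lying flat, 140 x 78 x 34 mm, on the mat.
- plug: Bystander: steel and black plug, 50 mm long, 22 mm high, on the mat.
- jar: Bystander: amber jar, 56 mm diameter, 60 mm high, on the mat.

How it is judged (in metres and radians):
On the way, in this order (a step that is already met when the one before it is completed fails the run):
1. all three strips lie in the scrap tray (x of strip0 in the frame of bed between -0.192 and -0.07 m and y of strip0 in the frame of bed between -0.092 and 0.092 m and z of each of strip0, strip1, strip2 in the frame of bed below 0.036 m and x of strip1 in the frame of bed between -0.192 and -0.07 m and y of strip1 in the frame of bed between -0.092 and 0.092 m and x of strip2 in the frame of bed between -0.192 and -0.07 m and y of strip2 in the frame of bed between -0.092 and 0.092 m), for 0.2 s.
2. the scraper stands upright on the mat, clear of the tester, let go (height (world z) of scraper below 0.012 m and angle between scraper's own z axis and vertical below 0.1 rad and contact force between the fingers and scraper below 0.2 N and linear speed of scraper below 0.02 m/s and (x of scraper in the frame of bed above 0.1 m or x of scraper in the frame of bed below -0.2 m or y of scraper in the frame of bed above 0.1 m or y of scraper in the frame of bed below -0.1 m)), for 0.2 s.
3. the plunger is held fully home (value of joint plunger above 0.0383 m), for 0.8 s.
At the end, for the whole second after the job is handed in: All three strips lie in the scrap tray (within its walls, undersides below 36 mm above the tester's underside); the scraper stands upright (within 0.1 rad) on the mat, at rest and let go, its centre outside the tester's footprint by 10 mm or more; the plunger is sprung back out to within 4 mm (all of step 1 and all of step 2 and value of joint plunger below 0.004 m); the robot touches nothing.
It fails at once if the plunger or its console is pushed with more than 90 N (contact force between anything else and console above 90 N).
It fails at once if the fingers touch a strip (contact force between the fingers and strip0 above 0.3 N or contact force between the fingers and strip1 above 0.3 N or contact force between the fingers and strip2 above 0.3 N).
It fails at once if a bystander is moved by more than 30 mm (distance of any of pliers, cutters, screwdriver, spool, meter, plug, jar from where it was at the start of the episode above 0.03 m).
It also fails if it takes over 72 s, if anything falls off the work surface, if the arm or the gripper's body presses on something with over 40 N, if the wrist force passes 120 N, or if a joint passes its speed limit or range.

## Working session

There is one attempt and no reset: what is moved stays moved. The work goes in short steps, each a Python script; the robot and the scene stay as the last script left them, time stands still between calls to the robot, and variables do not carry over. Pictures are saved under pics/ and viewed, about 8 in all and at most 12, crops included, and the job is handed in when it is done.

```bash
ls; mkdir -p pics; python3 - <<'E'
from plant import robot
import cv2
for n in ("scene","side"):
    f=robot.grab_frame(n); cv2.imwrite(f"pics/{n}0.png",cv2.resize(f,(800,600)))
    cv2.imwrite(f"pics/{n}0_raw.png",f)
    print(n,robot.get_calibration(n))
print(robot.observe())
E
```

```text
pics
scene {'vertical_fov': 45.822037146055926, 'cx': 282.1290093476892, 'cy': 207.47977423957596, 'rvec': array([ 1.52253875,  1.7686571 , -0.93353482]), 'tvec': array([ 0.07828827, -0.19452312,  1.94980222])}
side {'vertical_fov': 49.73983402840018, 'cx': 284.60934992787867, 'cy': 201.66867993702866, 'rvec': array([ 0.57949006, -2.71691604,  1.09754562]), 'tvec': array([0.57425894, 0.29979676, 1.07682736])}
{'time': 0.1, 'q': array([-7.92221829e+01,  5.99380864e+00,  5.53312379e+00,  8.96044174e+01,
        2.04641094e-04,  7.75244714e+01]), 'qvel': array([ 0.02706205,  0.05029096,  0.18043194,  0.106498  , -0.03178226,
       -0.05208532]), 'joint_torque': array([ 6.44726868e-03, -5.58208287e+01,  5.04718423e+01,  1.32007702e-02,
       -1.69045129e-04,  1.10963219e-05]), 'tool_pos': array([ 0.23682764, -0.55106182,  0.30322968]), 'tcp_rot': array([-1.79936479e+02, -1.42633665e-02,  2.32533377e+01]), 'ft_force': array([-0.39218448,  0.43567614,  0.04447575]), 'torque': array([-0.00016897,  0.02331635,  0.07537075]), 'gripper_width': 0.08507551030678429}
```

View pics/scene0.png

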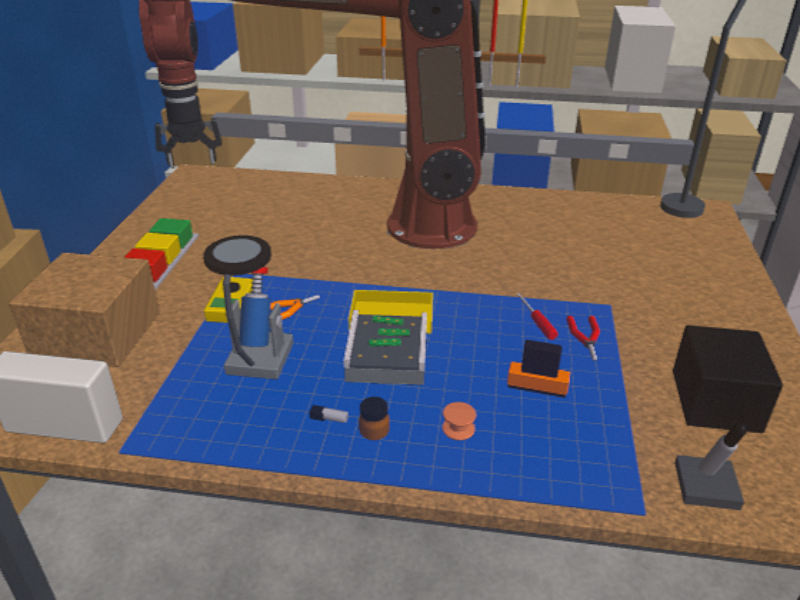

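View pics/side0.png

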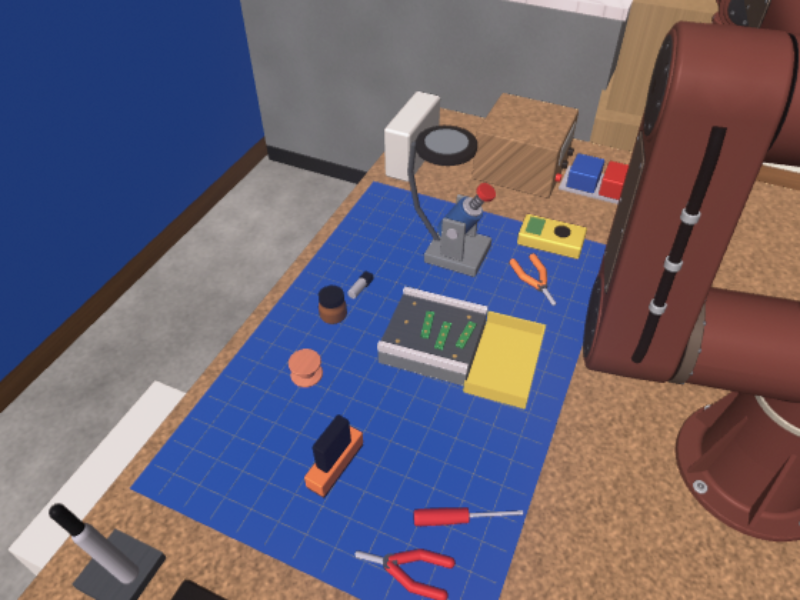

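```bash
cat > h.py <<'E'
import numpy as np, cv2
def cam(c,H=420):
    f=H/2/np.tan(np.radians(c["vertical_fov"])/2)
    K=np.array([[f,0,c["cx"]],[0,f,c["cy"]],[0,0,1]]); R=cv2.Rodrigues(np.array(c["rvec"]))[0]
    return K,R,np.array(c["tvec"]).reshape(3)
def proj(c,P):
    K,R,t=cam(c); p=(K@(R@np.atleast_2d(P).T+t[:,None])).T
    return p[:,:2]/p[:,2:]
def rays(c,uv):
    K,R,t=cam(c); uv=np.atleast_2d(uv).astype(float)
    d=(R.T@np.linalg.inv(K)@np.c_[uv,np.ones(len(uv))].T).T
    return -R.T@t,d
def plane(c,uv,z):
    o,d=rays(c,uv); return o+d*((z-o[2])/d[:,2])[:,None]
def tri(cs,uvs):
    A=np.zeros((3,3));b=np.zeros(3);L=[]
    for c,u in zip(cs,uvs):
        o,d=rays(c,u); d=d[0]/np.linalg.norm(d); M=np.eye(3)-np.outer(d,d); A+=M;b+=M@o;L.append((o,d,M))
    p=np.linalg.solve(A,b); return p,[np.linalg.norm(M@(p-o)) for o,d,M in L]
def blobs(img,lo,hi,amin=30):
    m=cv2.inRange(cv2.cvtColor(img,cv2.COLOR_BGR2HSV),lo,hi)
    n,l,s,ce=cv2.connectedComponentsWithStats(m)
    return [(l==i,s[i],ce[i]) for i in range(1,n) if s[i,4]>=amin]
E
python3 - <<'E'
from plant import robot
from h import *
np.set_printoptions(precision=4,suppress=True)
C={n:robot.get_calibration(n) for n in("scene","side")}
s=1/1.42857
def T(a,b): print(tri([C["scene"],C["side"]],[np.array(a)*s,np.array(b)*s]))
for n in C:
    im=cv2.imread(f"pics/{n}0_raw.png")
    for nm,lo,hi in(("green",(50,120,60),(75,255,255)),("orange",(7,200,120),(14,255,255)),("red",(0,190,120),(4,255,255)),("yel",(22,150,100),(32,255,255))):
        for m,st,ce in blobs(im,lo,hi,15):
            print(n,nm,st,ce, plane(C[n],ce,{"green":.051,"orange":.03,"red":.2,"yel":.02}[nm]))
print("ring");T((237,254),(446,145))
print("grip top");T((543,350),(333,428))
pr=lambda n,p,z: print(n,plane(C[n],np.array(p)*s,z))
pr("side",[(405,290),(487,306),(381,347),(464,370),],.057)
pr("scene",[(349,372),(424,374),(357,308),(424,318)],.057)
pr("side",[(495,313),(546,321),(527,405),(465,393)],.032)
for nm,p in(("jar",(332,290)),("spool",(305,358)),("plug",(361,285)),("pl",(553,302)),("pl",(515,262)),("meter",(520,240))): print(nm,plane(C["side"],np.array(p)*s,.02))
print(robot.get_calibration("wrist"), robot.tip_reach)
E
```

```text
scene green [105 153  29  21 316] [121.4842 159.9304] [[ 0.2138 -0.6431  0.051 ]]
scene green [261 221  21   7  79] [271.2278 223.8861] [[ 0.5232 -0.0358  0.051 ]]
scene green [265 230  22   5  91] [274.7692 232.1758] [[ 0.5626 -0.0187  0.051 ]]
scene green [258 237  23   5  89] [269.5506 239.2921] [[ 0.5987 -0.0282  0.051 ]]
scene orange [267  11   3  22  61] [267.918   21.1148] [[-1.9798 -0.4746  0.03  ]]
scene orange [197 210  13   7  24] [203.875  212.7083] [[ 0.4679 -0.2621  0.03  ]]
scene orange [198 214  13   9  15] [203.9333 218.4   ] [[ 0.4982 -0.2533  0.03  ]]
scene orange [357 254  41  14 167] [377.0958 261.2874] [[0.6247 0.2805 0.03  ]]
scene red [344   0   4  36  61] [345.7049  18.2295] [[-1.4304  0.0974  0.2   ]]
scene red [ 87 174  30  23 286] [105.1748 181.9126] [[ 0.5989 -0.4981  0.2   ]]
scene red [177 187  10   4  26] [182.8462 188.8846] [[ 0.6008 -0.2702  0.2   ]]
scene yel [363   0   7  37 129] [365.6589  17.9147] [[-2.2435  0.2288  0.02  ]]
scene yel [ 94 163  32  22 380] [112.2947 170.6289] [[ 0.2432 -0.6715  0.02  ]]
scene yel [143 194  17  32 241] [150.9627 2
[... 926 characters left out ...]
0.0893  0.057 ]
 [ 0.5098 -0.1151  0.057 ]
 [ 0.6532  0.0602  0.057 ]
 [ 0.4966  0.0471  0.057 ]]
scene [[ 0.7088 -0.0789  0.057 ]
 [ 0.6929  0.0623  0.057 ]
 [ 0.4988 -0.1059  0.057 ]
 [ 0.5131  0.0404  0.057 ]]
side [[ 0.4948 -0.1264  0.032 ]
 [ 0.3975 -0.1471  0.032 ]
 [ 0.3753  0.0548  0.032 ]
 [ 0.4824  0.0753  0.032 ]]
jar [[ 0.8239 -0.0602  0.02  ]]
spool [[0.7853 0.1156 0.02  ]]
plug [[ 0.7759 -0.0975  0.02  ]]
pl [[ 0.3995 -0.2135  0.02  ]]
pl [[ 0.505  -0.2945  0.02  ]]
meter [[ 0.5161 -0.3671  0.02  ]]
{'vertical_fov': 62.60534905017462, 'cx': 277.76391526736074, 'cy': 208.9599357117332, 'rvec': array([-2.3955,  1.5772,  0.2517]), 'tvec': array([-0.601 , -0.0398,  0.381 ])} 0.0726
```

```bash
python3 - <<'E'
from plant import robot
from h import *
from scipy.spatial.transform import Rotation as Ro
np.set_printoptions(precision=4,suppress=True)
c=robot.get_calibration("wrist");K,R,t=cam(c);o=robot.observe()
Rt=Ro.from_euler("xyz",o["tcp_rot"],degrees=True).as_matrix()
print("cam in tool",Rt.T@(-R.T@t-o["tool_pos"]),"axis",Rt.T@R[2])
robot.move_pose([0.50,-0.03,0.42],[180,0,97])
import json
def snap(n):
    c=robot.get_calibration("wrist");f=robot.grab_frame("wrist")
    cv2.imwrite(f"pics/{n}.png",f);json.dump({k:np.asarray(v).tolist() for k,v in c.items()},open(f"pics/{n}.json","w"))
    print(robot.observe()["time"])
snap("w_bed")
robot.move_pose([0.55,0.22,0.40],[180,0,97])
snap("w_scr")
a=cv2.imread("pics/w_bed.png");b=cv2.imread("pics/w_scr.png")
cv2.imwrite("pics/both.png",np.hstack([a,b])[:, :])
E
python3 -c "
import cv2;a=cv2.imread('pics/w_bed.png');b=cv2.imread('pics/w_scr.png')
cv2.imwrite('pics/both.png',cv2.resize(cv2.vconcat([a,b]),(400,600)) if 0 else cv2.resize(cv2.hconcat([a,b]),(800,300)))"
```

```text
cam in tool [ 0.0804  0.0014 -0.0708] axis [-0.3103  0.0004  0.9506]
2.2833
3.3333
```

View pics/both.png

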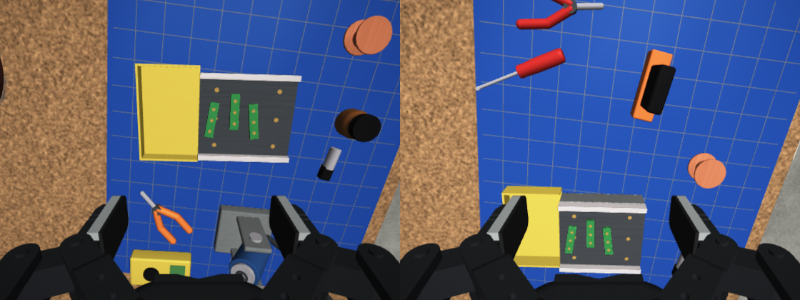

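```bash
python3 - <<'E'
from h import *
import json
np.set_printoptions(precision=4,suppress=True)
L=lambda n:(cv2.imread(f"pics/{n}.png"),json.load(open(f"pics/{n}.json")))
for n in("w_bed","w_scr"):
    im,c=L(n); print(n,"cam",-cam(c)[1].T@cam(c)[2])
    hsv=cv2.cvtColor(im,cv2.COLOR_BGR2HSV)
    def rect(m,z,name):
        v,u=np.nonzero(m); P=plane(c,np.c_[u,v],z)[:,:2].astype(np.float32)
        r=cv2.minAreaRect(P); print(name,np.array(r[0]),np.array(r[1]),r[2],"px",u.mean(),v.mean()); return r
    for m,s,ce in blobs(im,(0,0,175),(179,50,255),150):
        if ce[1]>380 and n=="w_bed": continue
        rect(m,.057,"white")
    for m,s,ce in blobs(im,(50,120,60),(75,255,255),60): 
        if ce[1]<350: rect(m,.051,"green")
    for m,s,ce in blobs(im,(22,120,100),(32,255,255),500):
        rect(m,.032,"yel")
    if n=="w_scr":
        for m,s,ce in blobs(im,(5,180,100),(16,255,255),100): 
            rect(m,.04,"orange")
im,c=L("w_scr")
cv2.imwrite("pics/crop.png",np.hstack([cv2.resize(im[60:180,310:400],None,fx=4.4,fy=4.4,interpolation=cv2.INTER_NEAREST),cv2.resize(L("w_bed")[0][90:240,180:430],(400,528),interpolation=cv2.INTER_LINEAR)]))
E
```

```text
w_bed cam [0.4919 0.0473 0.4905]
white [0.5804 0.0451] [0.1706 0.0097] 5.2839860916137695 px 350.6346483704974 107.35763293310463
white [ 0.5941 -0.1015] [0.1699 0.0109] 5.296620845794678 px 340.34736842105264 222.05157894736843
green [ 0.5642 -0.0176] [0.016 0.064] 6.4877166748046875 px 328.0968858131488 155.73529411764707
green [ 0.5254 -0.0373] [0.0646 0.016 ] 87.33668518066406 px 295.9143897996357 167.27504553734062
green [ 0.6011 -0.0311] [0.0161 0.0648] 12.573878288269043 px 354.5667870036101 169.51985559566788
yel [ 0.4451 -0.0418] [0.115  0.1807] 5.265010833740234 px 235.07394639317417 156.01585796776695
yel [ 0.4562 -0.4023] [0.1395 0.1022] 3.093655824661255 px 218.519391634981 368.72395437262355
w_scr cam [0.5419 0.297  0.4709]
white [0.5186 0.3853] [0.0381 0.0037] 6.975123882293701 px 266.0982658959538 6.086705202312139
white [0.3789 0.2593] [0.0743 0.0054] 28.54532814025879 px 133.14438502673798 112.57219251336899
white [0.5799 0.048 ] [0.1701 0.0212] 5.310863018035889 px 282.9462299134734 290.1885043263288
white [ 0.5934 -0.0994] [0.1702 0.0199] 5.298630237579346 px 279.3302364864865 376.6081081081081
green [ 0.5634 -0.0188] [0.0147 0.0666] 6.626061916351318 px 265.98979591836735 326.2551020408163
green [ 0.525  -0.0379] [0.0681 0.0155] 87.31623840332031 px 238.3736559139785 334.6209677419355
green [ 0.6009 -0.0322] [0.0159 0.0675] 12.646488189697266 px 290.4184210526316 336.5578947368421
yel [ 0.4485 -0.0355] [0.1193 0.1962] 6.9745707511901855 px 193.92453436095056 316.44733461785484
orange [0.6347 0.2785] [0.1139 0.0355] 82.93781280517578 px 349.51257396449705 115.87573964497041
```

View pics/crop.png

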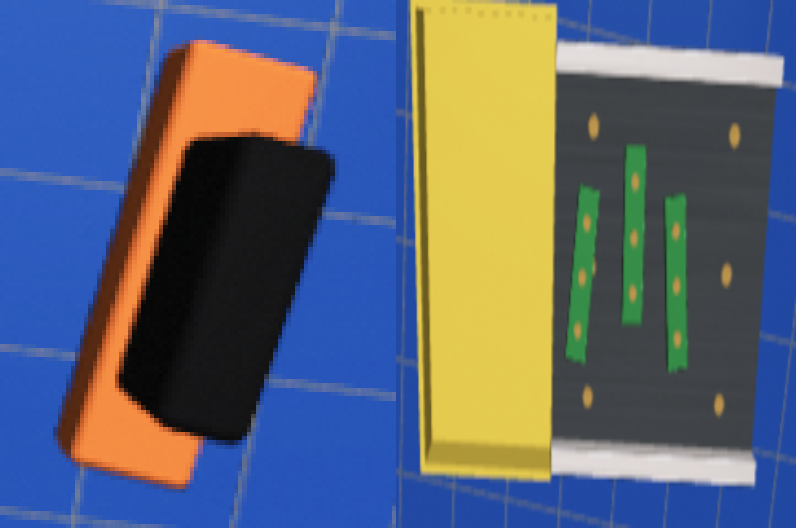

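```bash
cat >> h.py <<'E'
BO=np.array([0.5773,-0.0291]); BY=np.radians(5.29)
def bed(x,y=0): 
    c,s=np.cos(BY),np.sin(BY); return BO+[c*x-s*y,s*x+c*y]
E
python3 - <<'E'
from plant import robot
from h import *
np.set_printoptions(precision=4,suppress=True)
S=[0.6347,0.2785]
robot.move_pose([*S,0.24],[180,0,82.94])
g=robot.line_to([*S,0.129],vel=0.12,guard=12)
o=robot.observe(); print("descend",g,o["tool_pos"],o["ft_force"])
if not g:
    robot.set_gripper(0.0); o=robot.observe(); print("w",o["gripper_width"],o["ft_force"],o["tool_pos"])
    robot.line_to([*S,0.245],vel=0.15)
    p=bed(0.07); robot.move_pose([*p,0.245],[180,0,95.29])
    o=robot.observe(); print(o["time"],o["tool_pos"],o["tcp_rot"],o["ft_force"],o["gripper_width"])
    c=robot.get_calibration("wrist");cv2.imwrite("pics/held.png",robot.grab_frame("wrist"))
    cv2.imwrite("pics/held_s.png",robot.grab_frame("side")[150:310,220:420].repeat(3,0).repeat(3,1))
a=cv2.resize(cv2.imread("pics/held.png"),(400,300)); b=cv2.resize(cv2.imread("pics/held_s.png"),(400,300)); cv2.imwrite("pics/hh.png",np.hstack([a,b]))
E
```

```text
descend False [0.6353 0.2786 0.1302] [1.0306 0.2306 0.4444]
w 0.023434387967739615 [ 0.3133 -0.6666  0.4317] [0.6348 0.2785 0.1292]
7.8583 [ 0.647  -0.0216  0.2448] [-179.9852   -0.0304   95.3187] [ 0.2156  0.204  -1.4862] 0.023425738717857303
```

View pics/hh.png

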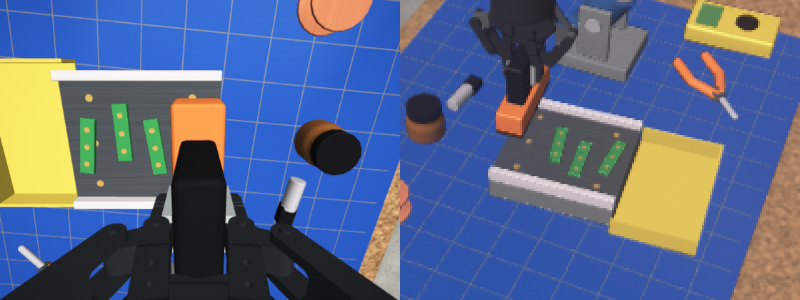

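```bash
python3 - <<'E'
from plant import robot
from h import *
np.set_printoptions(precision=4,suppress=True)
p=bed(0.07)
print(robot.line_to([*p,0.184],vel=0.1,guard=10))
print(robot.line_to([*p,0.170],vel=0.02,guard=4))
o=robot.observe(); print(o["time"],o["tool_pos"],o["ft_force"])
z=max(o["tool_pos"][2]+0.0012,0.1735); q=bed(-0.082)
print("z",z)
robot.line_to([*p,z],vel=0.03)
g=robot.line_to([*q,z],vel=0.06,guard=20)
o=robot.observe(); print(g,o["time"],o["tool_pos"],o["ft_force"],o["gripper_width"])
cv2.imwrite("pics/s1.png",np.hstack([robot.grab_frame("side")[150:310,220:420].repeat(2,0).repeat(2,1),cv2.resize(robot.grab_frame("wrist"),(400,320))]))
E
```

```text
False
True
9.25 [ 0.6468 -0.0227  0.174 ] [-1.0996  0.2965  5.3302]
z 0.175221261483343
False 12.1833 [ 0.4957 -0.0367  0.1752] [-0.3827  0.4073 -2.1512] 0.02314393000115306
```

View pics/s1.png

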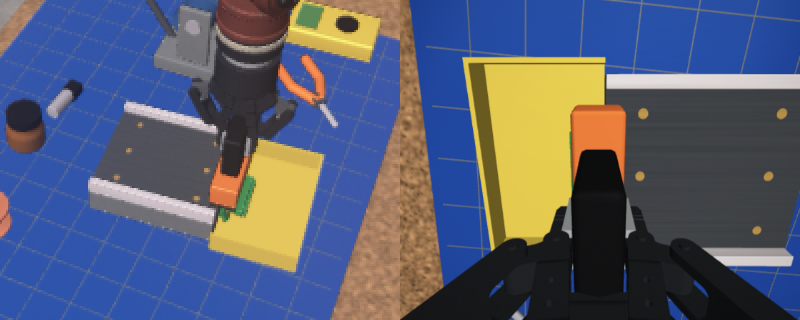

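```bash
python3 - <<'E'
from plant import robot
from h import *
np.set_printoptions(precision=4,suppress=True)
q=bed(-0.082)
robot.line_to([*q,0.25],vel=0.2)
S=[0.6347,0.2785]
robot.move_pose([*S,0.25],[180,0,82.94])
sd=robot.grab_frame("side"); c=robot.get_calibration("side")
cv2.imwrite("pics/s2a.png",sd)
for m,s,ce in blobs(sd,(50,120,60),(75,255,255),15):
    P=plane(c,ce,.01)[0]; d=P[:2]-BO; ca,sa=np.cos(BY),np.sin(BY)
    if abs(P[1])<.15: print("green",s,P,"bed",ca*d[0]+sa*d[1],-sa*d[0]+ca*d[1])
cv2.imwrite("pics/s2.png",sd[170:310,240:420].repeat(4,0).repeat(4,1))
print(robot.observe()["time"])
E
```

```text
green [337 239   8  15  49] [ 0.4815 -0.0442  0.01  ] bed -0.09674855265866714 -0.006208550144559382
14.1583
```

View pics/s2.png

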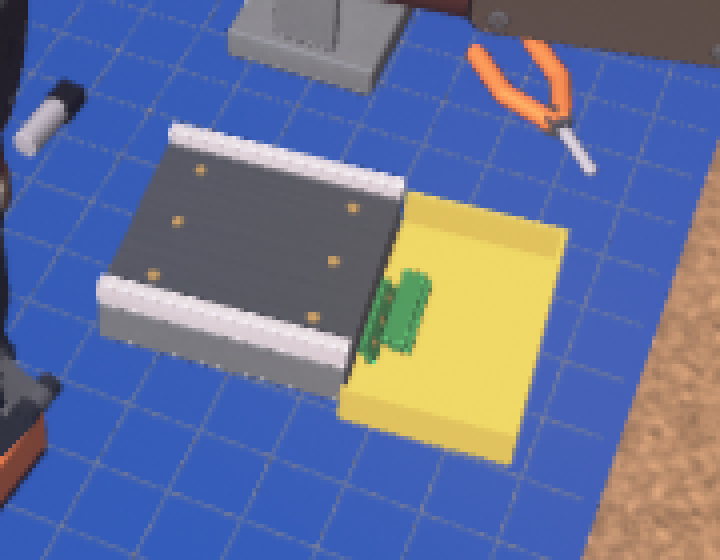

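```bash
python3 - <<'E'
from plant import robot
from h import *
import json
np.set_printoptions(precision=4,suppress=True)
S=[0.6347,0.2785]
robot.line_to([*S,0.138],vel=0.15)
g=robot.line_to([*S,0.1265],vel=0.02,guard=4)
o=robot.observe(); print(g,o["tool_pos"],o["ft_force"])
robot.set_gripper(0.085); robot.pause(0.2)
print(robot.observe()["gripper_width"],robot.observe()["ft_force"])
robot.line_to([*S,0.26],vel=0.2)
robot.move_pose([0.46,-0.08,0.42],[180,0,180])
def snap(n):
    c=robot.get_calibration("wrist");f=robot.grab_frame("wrist")
    cv2.imwrite(f"pics/{n}.png",f);json.dump({k:np.asarray(v).tolist() for k,v in c.items()},open(f"pics/{n}.json","w"))
snap("c1")
robot.line_to([0.53,-0.24,0.40],vel=0.2); snap("c2")
f=robot.grab_frame("side"); cv2.imwrite("pics/side3.png",f)
print(robot.observe()["time"])
a,b=cv2.imread("pics/c1.png"),cv2.imread("pics/c2.png")
cv2.imwrite("pics/c12.png",np.vstack([cv2.resize(np.hstack([a,b]),(800,300)),cv2.resize(f[70:310,100:420],(400,300)).repeat(1,0)[:, :].copy() if 0 else np.hstack([cv2.resize(f[60:240,260:500],(400,300)),cv2.resize(f[230:380,180:380],(400,300))])]))
E
```

```text
True [0.6349 0.2786 0.129 ] [ 0.6431 -0.5812  3.0031]
0.08530597435216701 [0.2554 0.5664 0.0314]
20.3917
```

View pics/c12.png

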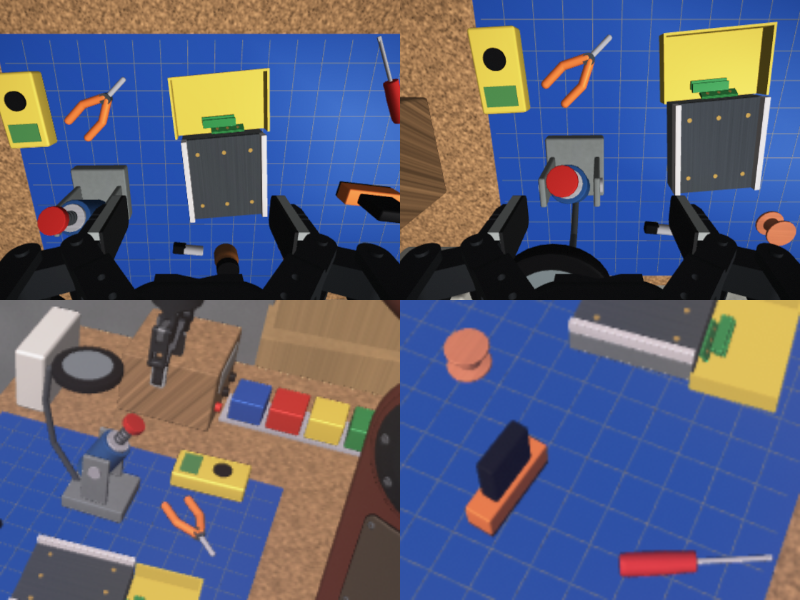

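```bash
python3 - <<'E'
from plant import robot
from h import *
import json
np.set_printoptions(precision=4,suppress=True)
L=lambda n:(cv2.imread(f"pics/{n}.png"),json.load(open(f"pics/{n}.json")))
cs={"side":robot.get_calibration("side"),"scene":robot.get_calibration("scene")}; red={}
side=cv2.imread("pics/side3.png")
for n in("c1","c2"): 
    im,cs[n]=L(n)
for n,im in(("c1",L("c1")[0]),("c2",L("c2")[0]),("side",side)):
    for m,s,ce in blobs(im,(0,150,60),(6,255,255),60)+blobs(im,(172,150,60),(179,255,255),60):
        if n=="c1" and ce[0]>200: continue
        if n=="side" and not(320<ce[0]<355 and ce[1]<160): continue
        v,u=np.nonzero(m); e=cv2.fitEllipse(cv2.findContours(m.astype(np.uint8),0,1)[0][0])
        print(n,s,ce,e); red[n]=ce
k=list(red); print(k,tri([cs[n] for n in k],[red[n] for n in k]))
im=L("c2")[0]; print("cam c2",-cam(cs["c2"])[1].T@cam(cs["c2"])[2])
hsv=cv2.cvtColor(im,cv2.COLOR_BGR2HSV)
print(hsv[195:225:5,240],hsv[188:210:3,225])
for n,i in(("side",side),("scene",cv2.imread("pics/scene0_raw.png"))):
    for m,s,ce in blobs(i,(0,0,0),(179,255,60),200): print(n,"dark",s,ce)
cv2.imwrite("pics/crop2.png",cv2.resize(im[180:330,185:305],None,fx=4,fy=4,interpolation=cv2.INTER_CUBIC))
E
```

```text
c1 [  52  289   45   40 1365] [ 74.2762 308.778 ] ((74.27021026611328, 308.77392578125), (37.331180572509766, 44.63123321533203), 63.83259201049805)
c2 [ 204  231   46   45 1566] [226.5115 253.4687] ((226.51609802246094, 253.4609832763672), (43.25447463989258, 44.29506301879883), 90.5046157836914)
side [334 128  13  13 127] [339.8268 134.1024] ((339.8343200683594, 134.0916748046875), (10.760272026062012, 13.183507919311523), 133.93678283691406)
['c1', 'c2', 'side'] (array([ 0.5854, -0.2861,  0.1899]), [np.float64(0.0004626284380362907), np.float64(0.00011084316460719812), np.float64(0.0004346101097501908)])
cam c2 [ 0.4517 -0.2404  0.4711]
[[ 70   7 108]
 [ 83   8 130]
 [ 83   8 129]
 [ 83   8 129]
 [ 75   8 130]
 [ 80   6 131]] [[111 201 176]
 [  0   0  45]
 [ 75  12  88]
 [ 75   8 133]
 [ 75   8 129]
 [ 68   8 130]
 [ 75   8 131]
 [ 75   8 131]]
side dark [ 349   30   39   81 1312] [365.064   61.8704]
side dark [290  88  44  28 499] [311.5832 104.4449]
side dark [186 102  70  26 615] [219.8049 114.9902]
side dark [ 485  118   75   85 4837] [523.0409 159.9779]
side dark [224 201  18
[... 233 characters left out ...]
325.133 ]
side dark [520 312  31  52 508] [535.2874 333.2835]
side dark [ 35 353  25  22 289] [ 46.5363 363.481 ]
side dark [120 406  37  14 285] [135.6175 414.5579]
scene dark [165   0 116  13 443] [228.2935   4.3499]
scene dark [285   0  39  27 833] [304.2797  11.3313]
scene dark [476  15  34 127 362] [492.7597  77.4033]
scene dark [109  69  46  40 865] [129.4566  88.0254]
scene dark [532  98  28  86 257] [546.4903 141.0078]
scene dark [294 105  38  35 959] [312.5235 122.0396]
scene dark [143 165  46  28 549] [165.7304 180.8087]
scene dark [ 471  228   76   85 4624] [507.7744 266.1209]
scene dark [365 238  28  26 562] [378.3719 250.5836]
scene dark [252 278  19  17 266] [261.1278 286.1316]
```

View pics/crop2.png

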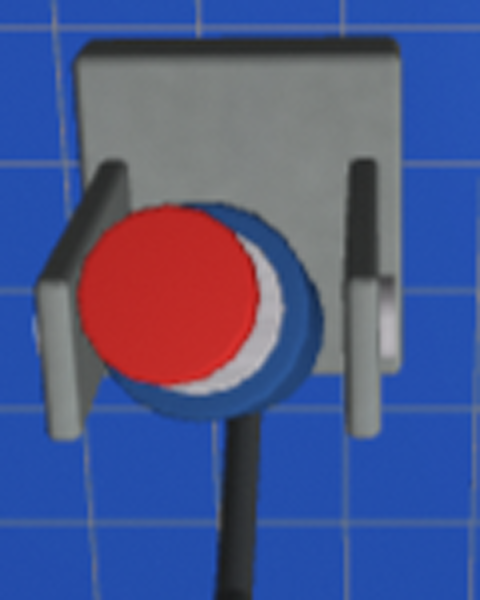

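```bash
python3 - <<'E'
from plant import robot
from h import *
import json
np.set_printoptions(precision=4,suppress=True)
c2=json.load(open("pics/c2.json")); S,C=robot.get_calibration("side"),robot.get_calibration("scene")
for z in(.015,.02,.025):
    P=plane(c2,[(205,194.2),(284.5,193.7),(284.8,273)],z)[:,:2]
    a,b=P[1]-P[0],P[2]-P[1]
    print(z,P.ravel(),np.linalg.norm(a),np.degrees(np.arctan2(-a[0],a[1])),np.linalg.norm(b),np.degrees(np.arctan2(b[1],b[0])))
# ring: ellipse centres of outer dark outline (ring mid height)
uv=[]
for f,c,box in(("side3",S,(290,88,44,28)),("scene0_raw",C,(143,165,46,28))):
    im=cv2.imread(f"pics/{f}.png")
    for m,s,ce in blobs(im,(0,0,0),(179,255,60),200):
        if tuple(s[:2])==box[:2]:
            pts=cv2.findContours(m.astype(np.uint8),0,1)[0][0]; e=cv2.fitEllipse(cv2.convexHull(pts)); print(f,e); uv.append(e[0])
print(tri([S,C],uv))
print("cap on c2 ray at z .188/.190/.192:",[plane(c2,(226.5,253.5),z)[0] for z in(.188,.190,.192)])
E
```

```text
0.015 [ 0.5793 -0.3402  0.5785 -0.2313  0.7001 -0.23  ] 0.10892441895410243 0.4220857942268168 0.1215919153016689 0.5992800390107175
0.02 [ 0.5779 -0.3391  0.5771 -0.2314  0.6974 -0.2301] 0.10773029888215331 0.4220857942268057 0.12025892359932484 0.5992800390107081
0.025 [ 0.5765 -0.338   0.5757 -0.2315  0.6947 -0.2302] 0.10653617881020425 0.4220857942267941 0.11892593189698089 0.5992800390107115
side3 ((311.7508850097656, 101.63189697265625), (27.265134811401367, 44.69554901123047), 91.84603881835938)
scene0_raw ((165.53468322753906, 178.2370147705078), (27.143823623657227, 47.38496398925781), 82.77247619628906)
(array([ 0.6739, -0.2842,  0.2753]), [np.float64(0.0005363765803897679), np.float64(0.0005363765803895993)])
cap on c2 ray at z .188/.190/.192: [array([ 0.5863, -0.2866,  0.188 ]), array([ 0.5853, -0.2862,  0.19  ]), array([ 0.5844, -0.2859,  0.192 ])]
```

```bash
cat > push.py <<'E'
from plant import robot
from h import *
from scipy.spatial.transform import Rotation as Ro
np.set_printoptions(precision=4,suppress=True)
psi=np.radians(0.5); a=np.radians(30); tl=np.radians(32)
ax=lambda t:np.array([-np.sin(t)*np.cos(psi),-np.sin(t)*np.sin(psi),np.cos(t)])
y=np.array([-np.sin(psi),np.cos(psi),0]); z=-ax(tl); R=np.c_[np.cross(y,z),y,z]
rpy=Ro.from_matrix(R).as_euler("xyz",degrees=True); A=ax(a)
F=np.array([0.583,-0.2862,0.190]); off=-z*robot.tip_reach
T=lambda d:F+off+A*d
E
python3 - <<'E'
from push import *
print(rpy,[robot.ik(T(d),rpy) for d in(.07,.0,-.045)])
robot.set_gripper(0.0)
robot.move_pose(T(.09),rpy)
robot.line_to(T(.02),vel=.1,guard=10)
print(robot.observe()["gripper_width"])
g=robot.line_to(T(-.012),vel=.02,guard=3)
o=robot.observe(); print(g,o["time"],"d",(o["tool_pos"]-T(0))@A,o["tool_pos"]-T(0),o["ft_force"])
f=robot.grab_frame("side")[60:240,240:480]; cv2.imwrite("pics/p1.png",np.hstack([cv2.resize(f,(400,300)),cv2.resize(robot.grab_frame("wrist"),(400,300))]))
E
```

```text
[ 180.    32.  -179.5] [array([-52.2058, -23.7262, -25.0628,  67.9262,  24.9337, -48.0729]), array([-48.9518, -18.8466, -27.6831,  59.0555,  23.7448, -44.7481]), array([-47.0355, -14.7812, -28.4844,  53.4234,  23.0117, -42.8193])]
3.486587763464567e-05
True 23.7167 d 0.0038012434276951264 [-0.002  -0.      0.0032] [-1.3868  0.0117  4.1728]
```

View pics/p1.png

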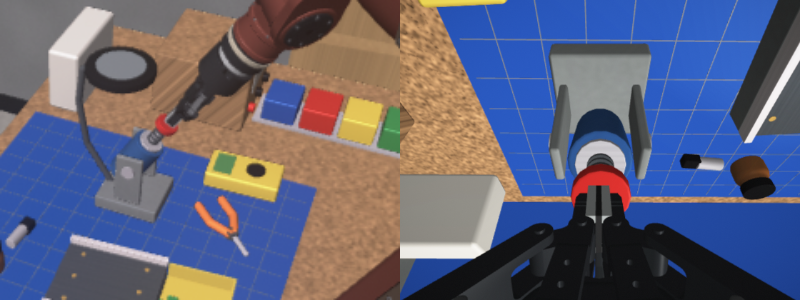

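```bash
python3 - <<'E'
from push import *
def st(t): o=robot.observe(); print(t,round(o["time"],2),"d",(o["tool_pos"]-T(0))@A,"Fax",o["ft_force"]@A,o["ft_force"])
g=robot.line_to(T(-.030),vel=.03,guard=20); st(g)
g=robot.line_to(T(-.046),vel=.01,guard=15); st(g)
robot.pause(.2); st("hold"); robot.pause(1.2); st("hold")
E
```

```text
False 25.09 d -0.02992516155259476 Fax 10.500572535835005 [-6.9067  0.5969  8.1406]
True 25.86 d -0.034677299569432773 Fax 11.28383519990569 [-9.1407  1.7617  7.7611]
hold 26.06 d -0.034706524009441755 Fax 11.258733233633869 [-8.7872  2.5461  7.9402]
hold 27.26 d -0.03470767945984447 Fax 10.943638396741969 [-7.0714  1.598   8.5621]
```

```bash
python3 - <<'E'
from push import *
def st(t): o=robot.observe(); print(t,round(o["time"],2),"d",(o["tool_pos"]-T(0))@A,"Fax",o["ft_force"]@A,o["ft_force"])
for d in(.036,.037,.038,.039,.040):
    g=robot.line_to(T(-d),vel=.006,guard=18); robot.pause(.1); st(g)
    if robot.observe()["ft_force"]@A>20: break
robot.pause(.3); st("hold")
cv2.imwrite("pics/p2.png",np.hstack([cv2.resize(robot.grab_frame("side")[60:240,240:480],(400,300)),cv2.resize(robot.grab_frame("wrist"),(400,300))]))
E
```

```text
True 27.62 d -0.034649823840161104 Fax 10.876414601252554 [-8.5222  2.5568  7.6518]
True 28.02 d -0.03471910646573267 Fax 11.628078318273731 [-9.0418  2.3065  8.2185]
True 28.46 d -0.03468004802636419 Fax 10.807864144518906 [-7.6482  1.6186  8.0725]
True 28.93 d -0.03468487242498906 Fax 11.656847739248283 [-8.1729  3.0866  8.7573]
True 29.44 d -0.034685902168546154 Fax 11.213918096464589 [-7.806   2.4792  8.4546]
hold 29.74 d -0.03465208803680896 Fax 10.547395642454934 [-7.5675  2.9633  7.8251]
```

View pics/p2.png

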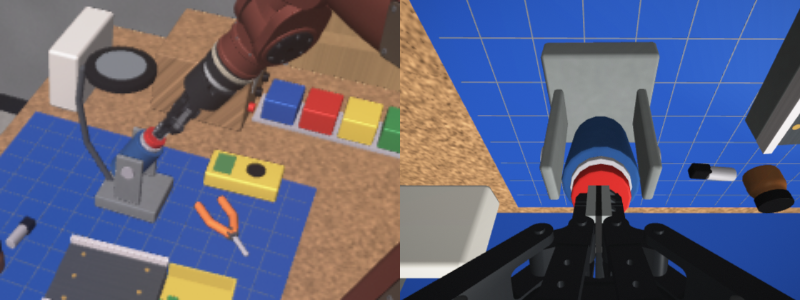

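```bash
python3 - <<'E'
from push import *
def st(t): o=robot.observe(); f=o["ft_force"]@A; print(t,round(o["time"],2),"d",(o["tool_pos"]-T(0))@A,"Fax",f,o["ft_force"]); return f
for d in(.0349,.0351,.0353,.0355,.0357,.0359,.0361,.0363):
    robot.line_to(T(-d),vel=.004); robot.pause(.08)
    if st(d)>21: break
robot.pause(1.3); st("hold")
E
```

```text
0.0349 30.19 d -0.034766358499085194 Fax 11.023797891598331 [-6.7656  0.8736  8.8276]
0.0351 30.52 d -0.03480244639060521 Fax 13.845799695793978 [-9.856   2.8373 10.3119]
0.0353 30.86 d -0.034822568677362664 Fax 15.942647880102395 [-10.6659   1.8131  12.2604]
0.0355 31.19 d -0.03485687725045955 Fax 18.551974956968113 [-12.2457   4.1232  14.373 ]
0.0357 31.52 d -0.034884128321677685 Fax 20.082465465522205 [-14.8985   4.223   14.6092]
0.0359 31.86 d -0.03494990166675003 Fax 22.80521577652258 [-17.1598   3.8743  16.4459]
hold 33.16 d -0.034929414164902126 Fax 22.435678707911045 [-16.735    4.1574  16.2658]
```

```bash
python3 - <<'E'
from push import *
robot.line_to(T(.0),vel=.05); robot.line_to(T(.09),vel=.12)
robot.move_pose([0.46,-0.10,0.42],[180,0,180]); robot.pause(.3)
o=robot.observe(); print(o["time"],o["ft_force"])
w=robot.grab_frame("wrist"); s=robot.grab_frame("side"); c=robot.get_calibration("side")
for m,st,ce in blobs(s,(0,150,60),(6,255,255),60):
    if 320<ce[0]<355 and ce[1]<160: print("cap",ce,"was 339.83 134.10")
for m,st,ce in blobs(s,(5,180,100),(16,255,255),60): print("orange",st,plane(c,ce,.03)[0])
a=cv2.imread("pics/side0_raw.png"); print("side ref")
for m,st,ce in blobs(a,(5,180,100),(16,255,255),60): print("orange",st,plane(c,ce,.03)[0])
cv2.imwrite("pics/fin.png",np.hstack([cv2.resize(w,(400,300)),cv2.resize(s,(400,300))]))
E
```

```text
36.0917 [0.2771 0.3891 0.6668]
cap [339.8   134.008] was 339.83 134.10
side ref
```

View pics/fin.png

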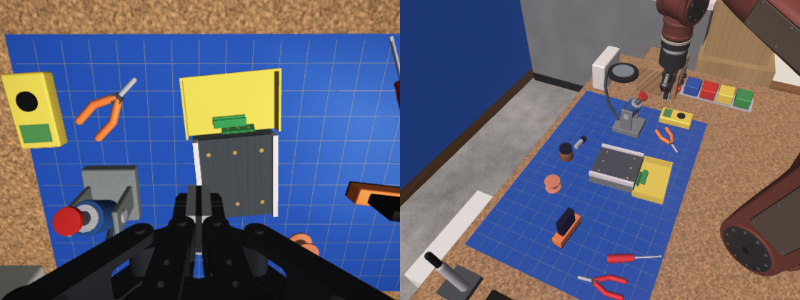

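The final picture shows the strips in the tray and the bed empty. The plunger is out, with its cap back at its earlier pixel, the scraper is standing, and the bystanders are where they were.

```bash
python3 -c "
from plant import robot
print(robot.job_done())"
```

```text
the job is handed in; nothing more can be done
None
```

The job is done and handed in at about 36 s of the 72 s allowed; the hand-in gave no verdict.

- **Strips:** I swept them off the bed into the tray in one pass, with the scraper's sole about 1 mm above the plate. The last picture shows the bed empty and the strips bunched against the tray's inner wall. They overlap, so I could make out only two clearly. I took the third to be under or behind them, since none showed on the bed or the mat.
- **Scraper:** It is back at its original spot on the mat, let go and upright in the pictures.
- **Plunger:** My first guarded push stopped 38.5 mm past first contact at only about 11 N, and repeat guarded tries tripped at the same place. That left it unclear whether the plunger was fully home. I then pressed in 0.2 mm steps until the force rose steeply, which is the firm stop. I held it there at about 22 N for 1.3 s and let it out. Its cap came back to within 0.1 pixel of where it was before.
- **Other things:** The bystanders look unmoved in the pictures. My colour check of the orange parts in the side view found nothing, so it confirmed neither the pliers nor the scraper's position. The tool force read about 0.8 N, and the arm was clear of everything at hand-in.

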